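# Fetch the screw jar from under the wire rack with the reacher

### The arm

A 6-joint arm with a two-finger parallel gripper is mounted at the origin on the work surface. World frame = base frame: x ahead of the robot, y to its left, z up, the work surface at z = 0. Lengths are in m, angles in rad, forces in N, time in s.
With the tool pointing down it reaches from about 0.35 to 0.975 m from the base axis. Payload 4.9 kg.
Tool frame: the origin (TCP) lies between the finger pads; the fingertips stand 17 mm ahead of it and the grasp point (between the pads) lies 2 mm behind it; z points along the fingers, y is the line along which they close (so a half turn about z gives the same grasp; the last joint's range is limited). The gripper opens to 85 mm and grips with 20 to 120 N. Pads are 22 mm wide; open, the fingers measure 114 mm over their backs; the gripper's body (76 mm by 85 mm) begins 54 mm behind the grasp point. The pads swing forward as they close: fully open they stand 13 mm farther back than shut.
Start: joints at [-1.406, 0.053, 1.613, -0, 1.476, -0.119], TCP at [0.175, -0.6, 0.248] pointing down, gripper open.
Joint ranges: [-3.01, 3.01], [-1.01, 2.22], [0.06, 2.58], [-1.02, 4.17], [0.09, 2.62], [-3.14, 3.14]. Speed limits (rad/s): [2.57, 2.57, 3.14, 3.14, 3.14, 3.14].

### API

Orientations are given as a unit quaternion [w, x, y, z].
In Python, from cell import r gives the robot as it stands.
- The arm moves only by the tool servo_tool, never from a script. Its argument "commands" is one flat list of numbers, 4 for each row, row after row: the shift along the tool's x, y, z in mm, then the turn about the tool's z in degrees. A call has exactly 8 rows; each row is the pose to reach, as a shift and turn from the pose commanded when the call began, along the tool's axes at that moment; what a row does not reach only later rows make up. A row lasts 1/12 s, in which the tool goes at most 41.7 mm and 7.16 degrees, less where a joint would pass 70% of its speed; a pose out of reach is approached as far as the arm can. A call with a gripper value outside its range is refused whole. "gripper" is the finger opening in mm, from 0 to 85.4, set as the call begins (left out, the last holds). The fingers move at their own pace and stop on an object; "grip_force" is the grip in N (left out, the last holds). Time passes only in rows, so rows that repeat a pose let the fingers close, or fill a call up. It gives the time, the measured TCP pose, the force, the opening and the grip force at its end, in the units of the state.
- r.sense(): the state, without advancing time (a new reading comes with each control period).
- r.grab_frame(name): name is "side" or "top"; returns the picture (384x512x3 uint8, red, green, blue); there is no depth.
- r.camera_info(name): a dict with "camera_matrix" (3x3 intrinsics, pixels), "distortion" ([k1, k2, p1, p2, k3] as OpenCV has them; the pictures are not rectified), "rvec" (rotation vector, rad) and "tvec" (3), from world to camera coordinates, as OpenCV has them. Camera axes: x right, y down, z forward; pixel columns grow to the right and rows downward; lengths in m; the calibration is good to about 2 mm. A picture is of the moment at which its call begins. camera_info takes no time and is no camera call.
- r.hand_in(): hands the job in; it is judged then, once.
The state is a dict: "time": time; "joint_positions": joint angles; "dq": joint speeds; "tau": joint torques, N m; "tool_pos": TCP position; "ee_rot": TCP orientation; "ft_force": force on the tool from outside, world axes, zero at the start; "moment": the same for the moment, N m; "grip_width": finger opening in m; "grasp_force": force on a finger pad.
Only numpy, scipy, OpenCV 4.12 (cv2) and the standard library are available. Lean on these libraries where they do the work, as an engineer would, in place of code of your own. Each camera call takes 0.05 s, during which the arm holds its last target. There are 200 camera calls.

### The job

Fetch the thin glass jar from under the wire rack with the reacher: hold it by its grip with its open jaws around the jar, and squeeze the trigger gently until the jaws hold the jar firmly without cracking it. Draw the jar out still gripped and leave it standing inside the yellow taped square, the jaws open again and the reacher let go standing on its sole. Don't touch the jar with the robot itself, don't bang the reacher against the rack, and leave the socket, paint tin and screwdriver where they are.

Things in the scene. Friction and masses are not known exactly. Their poses are not given: they have to be found in the camera images.
- reacher: Orange pick-up reacher, 0.4 kg, 50 mm behind to 222 mm ahead of its origin. Stands on a black sole 100 x 96 x 8 mm and a skid under its nose: slide it over the bench. Origin on the bench under the middle of the grip; x along the shaft to the jaws, y left, z up. Shaft and rod reach 35 mm high; orange nose block 117 to 147 mm ahead, 36 mm wide, 31 mm high.
- grip (a point): Middle of the grip, 64 mm above the bench, axes as the reacher's: red trigger ahead (40 to 104 mm high), orange handle behind (to 113 mm), both 24 mm wide; take both from above, fingers closing along x, tips 45 mm or more above the bench. A screw sets the handle anew each time, rear face 22 to 28 mm behind here: width 50 to 56 mm with the trigger free, so feel for the squeeze that grips.
- trigger_front (a point): Middle of the red trigger's front face, 64 mm high; 28 mm ahead of grip when free, 15 mm when the jaws meet the jar, 10 mm at its stop. Spring: 8 N free, 10.6 N on the jar; a grip up to 7 N carries the reacher jaws open; let go, they reopen. On the jar, half of each further newton reaches each jaw. Firm from 16 N on the trigger (2.5 N a jaw), cracks near 26 N (8 N a jaw): aim for 18 to 20 N.
- jaw_mid (a point): Midway between the blue jaw pads, 200 mm ahead of the reacher's origin, 22 mm high. Pads flat rubber, 34 mm long, 22 mm high, 60 mm apart when open (95 mm over the jaws' outsides), parallel on the jar, giving 1 mm per 3 N; each moves 1 mm in per mm of trigger. Tips 22 mm ahead of here. Fingers squeezing about a fixed centre push the reacher ahead by half the trigger's travel.
- jar: Closed jar of thin amber glass with a white lid, 34 mm diameter, 42 mm high, 0.1 to 0.2 kg, standing on the bench under the rack, 60 to 95 mm behind its front edge. Origin at the centre of its underside, z up.
- rack: Low rack of thin steel wires fixed on the bench: 400 mm wide, 240 mm deep, clear gap of 65 mm below, wires' top at 74 mm; red and blue bin on its back part (from 150 mm behind the front edge, 124 mm high). Open all round but for an 8 mm leg at each corner. Origin on the bench at the middle of the front edge; x points into the gap, y along the front edge, z up.
- square: Square of yellow tape on the bench in front of the rack, flat, inner side 100 mm, outer 124 mm. Origin at its centre, x and y along its sides.
- socket: Steel wrench socket, 26 mm diameter, 32 mm high, standing under the rack behind the jar, 165 to 190 mm from the front edge. Origin at the centre of its underside. Leave it alone.
- paint_tin: Green tin, 72 mm diameter, 85 mm high, standing on the bench. Origin at the centre of its underside. Leave it alone.
- screwdriver: Red screwdriver lying on the bench, about 200 mm long. Origin under its middle. Leave it alone.
There are look-alikes about, which are no part of the job. What is shaped like the jar but pink or purple is not meant.

How it is judged:
By the outcome, as a careful person would: the job done as asked, in the order asked, and still so for the second after the job is handed in, with the robot touching nothing.
It also fails if it takes over 54 s, if anything falls off the work surface, if the arm or the gripper's body presses on something with over 40 N, if the wrist force passes 120 N, or if a joint passes its speed limit or range.

## Working session

There is one attempt and no reset: what is moved stays moved. The work goes in short steps, Python scripts to look and compute and a tool call to move; the robot and the scene stay as the last step left them, time stands still between calls to the robot, and variables do not carry over. Pictures are saved under pics/ and viewed, at most 12 in all, crops included, and the job is handed in when it is done.

Besides the shell and the picture viewer there is one more tool, called after "Request:" as name(argument=value, ...), one argument or row to a line, values as JSON. servo_tool: Moves the arm, as the interface text tells. Its arguments: {"type":"object","properties":{"commands":{"type":"array"},"gripper":{"type":"number"},"grip_force":{"type":"number"}},"required":["commands"]}

```bash
mkdir -p pics
cat > h.py <<'E'
import numpy as np, cv2
from cell import r
def pix2w(name,pts,z):
    c=r.camera_info(name);K=np.array(c["camera_matrix"],float);D=np.array(c["distortion"],float)
    R,_=cv2.Rodrigues(np.array(c["rvec"],float));t=np.array(c["tvec"],float).ravel()
    u=cv2.undistortPoints(np.array(pts,float).reshape(-1,1,2),K,D).reshape(-1,2)
    o=-R.T@t; zs=np.broadcast_to(z,(len(u),)); out=[]
    for p,zz in zip(u,zs):
        d=R.T@np.array([p[0],p[1],1]); out.append(o+d*(zz-o[2])/d[2])
    return np.array(out)
def w2pix(name,P):
    c=r.camera_info(name)
    return cv2.projectPoints(np.array(P,float).reshape(-1,1,3),np.array(c["rvec"],float),np.array(c["tvec"],float),np.array(c["camera_matrix"],float),np.array(c["distortion"],float))[0].reshape(-1,2)
def save(name,fn,crop=None,s=1):
    im=r.grab_frame(name)[:,:,::-1]
    if crop: x0,y0,x1,y1=crop; im=im[y0:y1,x0:x1]
    cv2.imwrite('pics/'+fn,cv2.resize(im,None,fx=s,fy=s,interpolation=cv2.INTER_CUBIC))
E
python3 - <<'E'
from h import *
np.set_printoptions(precision=3,suppress=True)
for n in("side","top"):
    save(n,n+'0.png',s=1.5); c=r.camera_info(n);R=cv2.Rodrigues(np.array(c["rvec"],float))[0];print(n,-R.T@np.array(c["tvec"],float).ravel())
print(r.sense())
E
```

```text
side [0.297 0.653 0.72 ]
top [ 0.323 -0.019  1.253]
{'time': 0.1, 'joint_positions': array([-1.406,  0.053,  1.614, -0.   ,  1.476, -0.119]), 'dq': array([ 0.002, -0.001, -0.   , -0.001, -0.001, -0.   ]), 'tau': array([ -0.001, -39.491, -37.136,  -0.   ,   0.004,  -0.   ]), 'tool_pos': array([ 0.175, -0.599,  0.247]), 'ee_rot': array([-0.001,  0.99 ,  0.141, -0.   ]), 'ft_force': array([ 0.423, -0.33 ,  0.431]), 'moment': array([-0.046, -0.011,  0.028]), 'grasp_force': 0.0, 'grip_width': 0.08520942097277551}
```

View pics/top0.png

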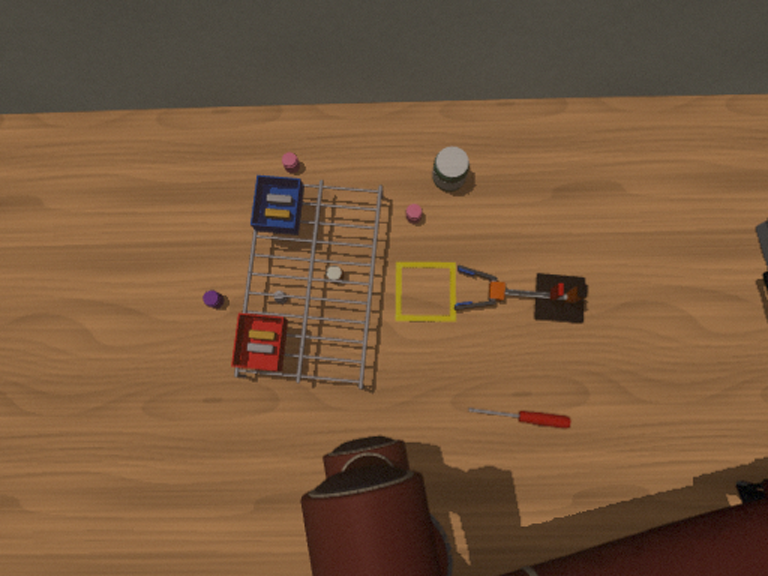

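View pics/side0.png

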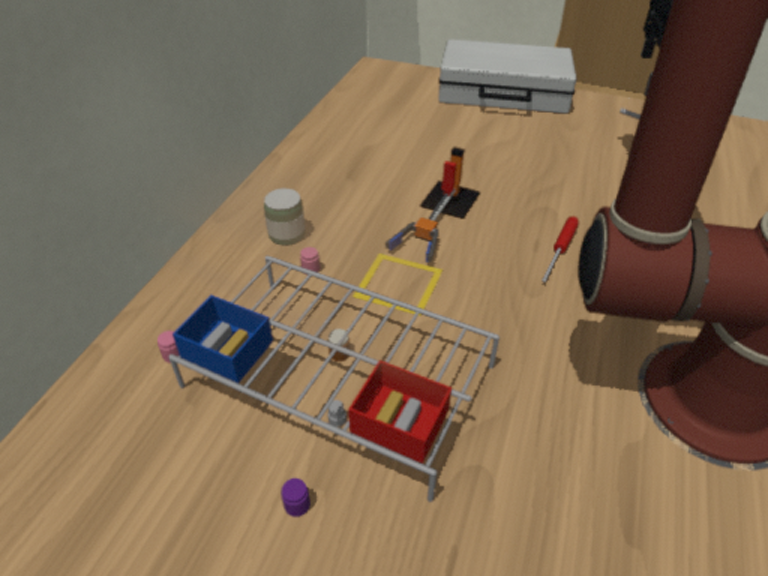

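The top view shows the rack (upscaled pixels 235-380, 180-390), the jar's white lid at about (334,273), the socket at (280,297), the square at (427,292), and the reacher from its sole at (560,298) to its jaws at (458,287). I'll enlarge that area.

Run:
```python
from h import *
save("top",'t1.png',(150,110,400,262),3.2)
save("side",'s1.png',(190,90,340,290),2.9)
```

```text
(no output)
```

View pics/t1.png

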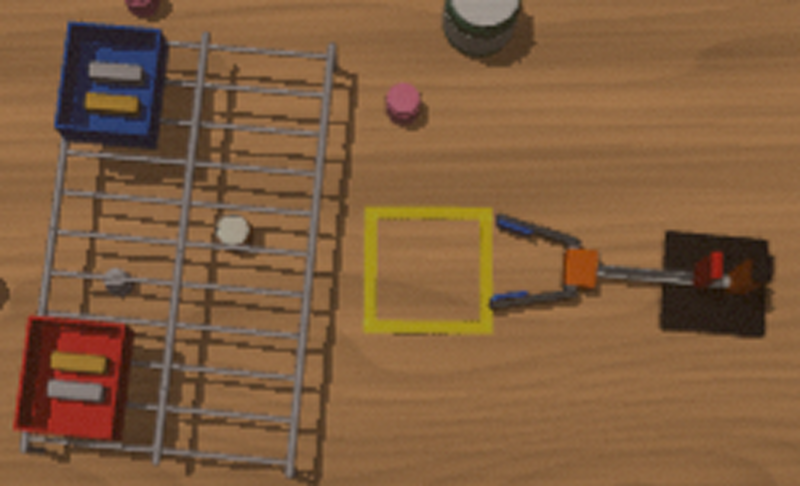

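View pics/s1.png

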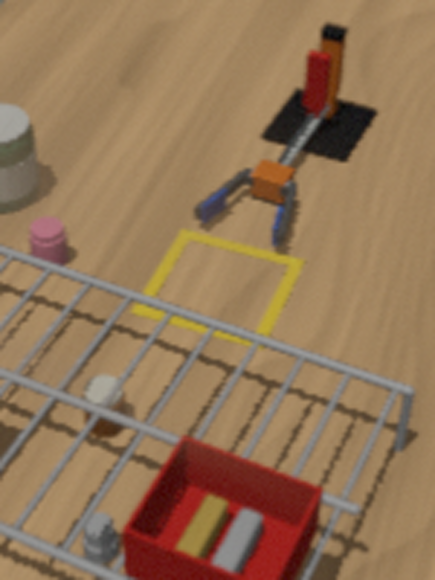

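The jar lid is at crop (234,231), the sole corners at (667,231), (768,240), (765,336) and (660,329), the nose at (582,268), the pad tips at about (500,222) and (493,303), and the front wire runs from (332,47) to (291,470).

Run:
```python
from h import *
np.set_printoptions(precision=4,suppress=True)
def T(p,z):
    p=np.array(p,float);return pix2w("top",np.c_[(p[:,0]+.5)/3.2+149.5,(p[:,1]+.5)/3.2+109.5],z)
def S(p,z):
    p=np.array(p,float);return pix2w("side",np.c_[(p[:,0]+.5)/2.9+189.5,(p[:,1]+.5)/2.9+89.5],z)
def show(n,a):print(n,a[:,:2].tolist() if 0 else np.round(a[:,:2]*1000,1).tolist(),'mean',np.round(a.mean(0)[:2]*1000,1))
show('sole',T([(667,231),(768,240),(765,336),(660,329)],.008))
show('soleS',S([(297,90),(377,109),(347,160),(263,137)],.008))
show('nose',T([(566,248),(599,248),(598,287),(566,287)],.031))
show('trig',T([(711,253),(723,253),(719,275),(708,278)],.104))
show('tips',T([(500,222),(493,303)],.03))
show('jar',T([(234,231)],.042)); show('jarS',S([(104,388)],.042))
show('sock',T([(119,279)],.032)); show('sockS',S([(102,525)],.03))
show('sq',T([(365,207),(492,207),(494,333),(363,333)],0))
show('sqS',S([(185,231),(303,262),(263,343),(133,312)],0))
show('front',T([(332,47),(291,470)],.07))
show('frontS',S([(409,388)],.07))
show('pinkjar',T([(404,98)],.042))
```

```text
sole [[557.7, -311.0], [546.6, -407.7], [453.8, -397.9], [462.9, -298.4]] mean [ 505.3 -353.8]
soleS [[545.5, -402.6], [453.7, -396.7], [462.3, -295.7], [555.1, -304.6]] mean [ 504.2 -349.9]
nose [[539.3, -209.2], [538.6, -240.4], [501.4, -237.5], [502.1, -207.4]] mean [ 520.3 -223.6]
trig [[518.8, -326.3], [518.6, -336.9], [498.9, -332.0], [496.4, -322.1]] mean [ 508.2 -329.3]
tips [[566.1, -148.0], [488.6, -138.3]] mean [ 527.4 -143.1]
jar [[561.2, 104.0]] mean [561.2 104. ]
jarS [[562.5, 104.7]] mean [562.5 104.7]
sock [[519.5, 214.4]] mean [519.5 214.4]
sockS [[517.7, 216.9]] mean [517.7 216.9]
sq [[590.2, -20.1], [587.2, -144.0], [463.7, -141.0], [466.6, -15.3]] mean [526.9 -80.1]
sqS [[583.8, -142.2], [464.8, -137.7], [469.3, -24.3], [589.6, -21.7]] mean [526.9 -81.5]
front [[730.3, 7.5], [337.1, 51.6]] mean [533.7  29.5]
frontS [[334.9, 49.6]] mean [334.9  49.6]
pinkjar [[687.0, -59.9]] mean [687.  -59.9]
```

```bash
cat >> h.py <<'E'
from scipy.spatial.transform import Rotation as Ro
def delta(p,heading=None):
    """tool-frame shift mm to world TCP p (m); turn deg to bring -tool y to heading (deg)"""
    s=r.sense();q=s['ee_rot'];R=Ro.from_quat([q[1],q[2],q[3],q[0]]).as_matrix()
    h=np.degrees(np.arctan2(-R[1,1],-R[0,1]))
    print('t',s['time'],'shift',np.round(R.T@(np.array(p)-s['tool_pos'])*1000,1),'heading',round(h,2),'turn',None if heading is None else round(h-heading,2),'pos',np.round(s['tool_pos']*1000,1),'w',round(s['grip_width']*1000,2),'F',s['grasp_force'],'ft',np.round(s['ft_force'],1))
E
python3 -c "
from h import *
delta([.5055,-.3515,.2],83.8)"
```

```text
t 0.2 shift [ 386.8 -145.6   47.8] heading 106.26 turn 22.46 pos [ 175.  -599.6  247.5] w 85.16 F 0.0 ft [ 0.2 -0.2  0.3]
```

Request:
servo_tool(
  commands=[15, -6, 0, 1, 45, -17, 0, 3, 80, -30, 0, 5, 118, -44, 0, 8, 156, -59, 0, 10, 194, -73, 0, 12, 232, -87, 5, 15, 265, -100, 10, 17],
  gripper=85,
  grip_force=20,
)

```text
time: 0.87
tool_pos: [0.4032, -0.4282, 0.2386]
ee_rot: [0.0, 1.0, -0.007, 0.0]
ft_force: [0.6, 0.2, 0.2]
grip_width: 0.0852
grasp_force: 0.0
```

```bash
python3 -c "
from h import *
delta([.5055,-.3515,.15],83.8)"
```

```text
t 0.8667 shift [101.1 -78.2  88.7] heading 89.17 turn 5.37 pos [ 403.2 -428.2  238.6] w 85.17 F 0.0 ft [0.6 0.2 0.2]
```

Request:
servo_tool(
  commands=[17, -13, 6, 1, 37, -29, 15, 2, 57, -45, 26, 3, 75, -59, 38, 4, 88, -69, 48, 5, 97, -75, 58, 5.3, 101, -78, 66, 5.3, 101, -78, 70, 5.3],
)

```text
time: 1.53
tool_pos: [0.5033, -0.3523, 0.1666]
ee_rot: [-0.001, 0.999, -0.052, -0.001]
ft_force: [-0.4, 0.3, -0.5]
grip_width: 0.0849
grasp_force: 0.0
```

Run:
```python
from h import *
delta([.5055,-.3515,.062],83.8)
save("top",'t2.png',(300,150,400,230),6)
save("side",'s2.png',(250,60,350,160),5)
a=cv2.imread('pics/t2.png');b=cv2.imread('pics/s2.png');b=cv2.resize(b,(480,480));a=a[:,100:][:, :500];a=cv2.resize(a,(300,288))
c=np.zeros((480,780,3),np.uint8);c[:,:480]=b;c[:288,480:]=a;cv2.imwrite('pics/c2.png',c)
```

```text
t 1.5333 shift [  2.3  -0.9 104.6] heading 84.04 turn 0.24 pos [ 503.3 -352.3  166.6] w 84.88 F 0.0 ft [-0.4  0.3 -0.5]
```

View pics/c2.png

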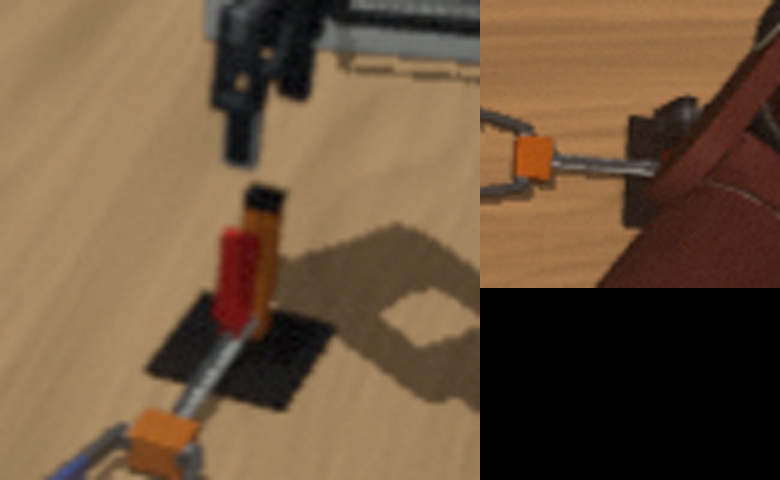

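The open fingers hang straight above the trigger and handle (side crop: fingers around (240,160), handle top at (265,190)), so they look aligned. I'll descend.

Request:
servo_tool(
  commands=[1, 0, 5, 0, 2, -1, 18, 0, 2, -1, 34, 0, 2, -1, 50, 0, 2, -1, 66, 0, 2, -1, 80, 0, 2, -1, 90, 0, 2, -1, 96, 0],
)

```text
time: 2.3
tool_pos: [0.5046, -0.352, 0.0703]
ee_rot: [-0.001, 0.999, -0.053, -0.001]
ft_force: [-0.1, 1.2, 1.0]
grip_width: 0.0851
grasp_force: 0.0
```

Request:
servo_tool(
  commands=[0, 0, 2, 0, 0, 0, 4, 0, 0, 0, 6, 0, 0, 0, 7, 0, 0, 0, 7, 0, 0, 0, 7, 0, 0, 0, 7, 0, 0, 0, 7, 0],
  gripper=62,
)

```text
time: 2.97
tool_pos: [0.5057, -0.3524, 0.0657]
ee_rot: [0.0, 0.999, -0.053, 0.0]
ft_force: [0.2, -0.9, 0.2]
grip_width: 0.0619
grasp_force: 0.0
```

```bash
python3 -c "
from h import *
delta([.5055,-.3515,.062],83.8)"
```

```text
t 2.9667 shift [-0.3 -0.9  3.7] heading 83.96 turn 0.16 pos [ 505.7 -352.4   65.7] w 61.95 F 0.0 ft [ 0.2 -0.9  0.2]
```

Request:
servo_tool(
  commands=[0, 0, 2, 0, 0, 0, 2, 0, 0, 0, 2, 0, 0, 0, 2, 0, 0, 0, 2, 0, 0, 0, 2, 0, 0, 0, 2, 0, 0, 0, 2, 0],
  gripper=56,
)

```text
time: 3.63
tool_pos: [0.5063, -0.3533, 0.0647]
ee_rot: [0.001, 0.999, -0.053, 0.001]
ft_force: [-0.6, -1.2, 5.1]
grip_width: 0.056
grasp_force: 0.0
```

Request:
servo_tool(
  commands=[0, 0, 0, 0, 0, 0, 0, 0, 0, 0, 0, 0, 0, 0, 0, 0, 0, 0, 0, 0, 0, 0, 0, 0, 0, 0, 0, 0, 0, 0, 0, 0],
  gripper=54.5,
)

```text
time: 4.3
tool_pos: [0.5063, -0.3537, 0.0652]
ee_rot: [0.001, 0.999, -0.053, 0.001]
ft_force: [-1.2, -1.2, 7.0]
grip_width: 0.0547
grasp_force: 0.0
```

Request:
servo_tool(
  commands=[0, 0, -2, 0, 0, 0, -4, 0, 0, 0, -4, 0, 0, 0, -4, 0, 0, 0, -4, 0, 0, 0, -4, 0, 0, 0, -4, 0, 0, 0, -4, 0],
)

```text
time: 4.97
tool_pos: [0.5058, -0.3526, 0.0677]
ee_rot: [0.0, 0.999, -0.053, 0.0]
ft_force: [-0.0, -1.6, 4.6]
grip_width: 0.0544
grasp_force: 0.0
```

```bash
python3 -c "
from h import *
delta([.5055,-.3515,.062],83.8); print(r.sense()['moment'])"
```

```text
t 4.9667 shift [-0.4 -1.1  5.7] heading 83.96 turn 0.16 pos [ 505.8 -352.6   67.7] w 54.36 F 0.0 ft [-0.  -1.6  4.6]
[-0.34250393 -0.06267525 -0.01026416]
```

Request:
servo_tool(
  commands=[0, 0, -2, 0, 0, 0, -4, 0, 0, 0, -4, 0, 0, 0, -4, 0, 0, 0, -4, 0, 0, 0, -4, 0, 0, 0, -4, 0, 0, 0, -4, 0],
)

```text
time: 5.63
tool_pos: [0.5054, -0.3521, 0.071]
ee_rot: [-0.0, 0.999, -0.053, -0.0]
ft_force: [-0.3, 0.4, -0.2]
grip_width: 0.0543
grasp_force: 0.0
```

```bash
python3 -c "
from h import *
delta([.5055,-.3515,.062],83.8); print(r.sense()['moment'])
save('side','s3.png',(240,50,360,160),5)"
```

```text
t 5.6333 shift [ 0.1 -0.6  9. ] heading 83.96 turn 0.16 pos [ 505.4 -352.1   71. ] w 54.25 F 0.0 ft [-0.3  0.4 -0.2]
[-0.01878177 -0.01469247 -0.03141831]
```

View pics/s3.png

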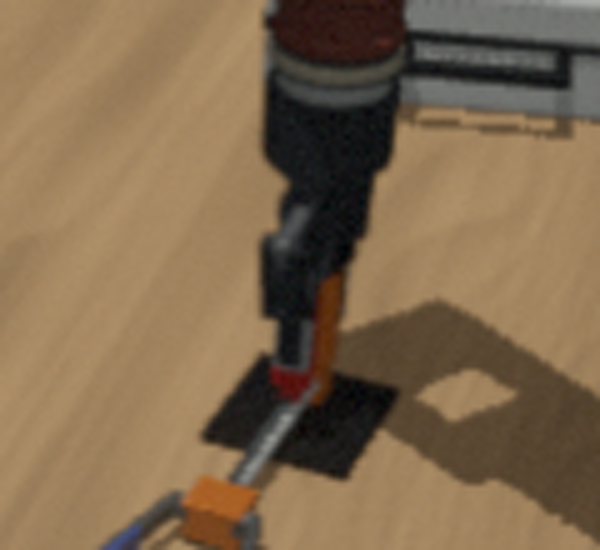

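The gripper's body had been resting on the handle top; 71 mm TCP height is clear of it. Next I'll feel for the grip.

Request:
servo_tool(
  commands=[0, 0, 0, 0, 0, 0, 0, 0, 0, 0, 0, 0, 0, 0, 0, 0, 0, 0, 0, 0, 0, 0, 0, 0, 0, 0, 0, 0, 0, 0, 0, 0],
  gripper=53,
)

```text
time: 6.35
tool_pos: [0.5055, -0.3521, 0.0713]
ee_rot: [-0.0, 0.999, -0.053, -0.0]
ft_force: [-0.3, 3.0, 1.2]
grip_width: 0.0529
grasp_force: 2.1
```

Request:
servo_tool(
  commands=[0, 0, 0, 0, 0, 0, 0, 0, 0, 0, 0, 0, 0, 0, 0, 0, 0, 0, 0, 0, 0, 0, 0, 0, 0, 0, 0, 0, 0, 0, 0, 0],
  gripper=52,
)

```text
time: 7.02
tool_pos: [0.5055, -0.3523, 0.0714]
ee_rot: [-0.0, 0.999, -0.053, 0.0]
ft_force: [-2.1, 4.6, 3.8]
grip_width: 0.0517
grasp_force: 4.0
```

Request:
servo_tool(
  commands=[0, 0, 0, 0, 0, 0, 0, 0, 0, 0, 0, 0, 0, 0, 0, 0, 0, 0, 0, 0, 0, 0, 0, 0, 0, 0, 0, 0, 0, 0, 0, 0],
  gripper=51,
)

```text
time: 7.68
tool_pos: [0.5055, -0.3526, 0.0716]
ee_rot: [0.0, 0.999, -0.053, 0.0]
ft_force: [-2.1, 2.3, 4.8]
grip_width: 0.0509
grasp_force: 4.1
```

```bash
python3 -c "
from h import *
delta([.5055,-.3515,.07],83.8)"
```

```text
t 7.6833 shift [-0.1 -1.1  1.6] heading 83.96 turn 0.16 pos [ 505.5 -352.6   71.6] w 50.92 F 4.1298142075538635 ft [-2.1  2.3  4.8]
```

Request:
servo_tool(
  commands=[0, 0, -0.5, 0, 0, 0, -1, 0, 0, 0, -1, 0, 0, 0, -1, 0, 0, 0, -1, 0, 0, 0, -1, 0, 0, 0, -1, 0, 0, 0, -1, 0],
  gripper=50.5,
)

```text
time: 8.35
tool_pos: [0.5053, -0.3522, 0.0719]
ee_rot: [-0.0, 0.999, -0.053, -0.0]
ft_force: [0.6, -0.9, -3.1]
grip_width: 0.0509
grasp_force: 4.7
```

Request:
servo_tool(
  commands=[0, 0, 0, 0, 0, 0, 0, 0, 0, 0, 0, 0, 0, 0, 0, 0, 0, 0, 0, 0, 0, 0, 0, 0, 0, 0, 0, 0, 0, 0, 0, 0],
  gripper=50,
)

```text
time: 9.02
tool_pos: [0.5054, -0.3521, 0.0721]
ee_rot: [-0.0, 0.999, -0.053, -0.0]
ft_force: [1.3, -0.3, -3.7]
grip_width: 0.0501
grasp_force: 5.0
```

Request:
servo_tool(
  commands=[0, -3, 0.5, 0, 1, -10, 0.5, 0, 2, -19, 0.5, 0, 3, -28, 0.5, 0, 4, -37, 0.5, 0, 5, -46, 0.5, 0, 6, -54, 0.5, 0, 7, -60, 0.5, 0],
  gripper=49.5,
)

```text
time: 9.68
tool_pos: [0.5191, -0.2922, 0.072]
ee_rot: [0.0, 0.999, -0.052, 0.0]
ft_force: [-0.5, -1.9, 0.5]
grip_width: 0.0497
grasp_force: 5.4
```

Request:
servo_tool(
  commands=[0, -8, 0, 0, 0, -17, 0, 0, 0, -27, 0, 0, 0, -37, 0, 0, 0, -46, 0, 0, 0, -54, 0, 0, 0, -59, 0, 0, 0, -60, 0, 0],
)

```text
time: 10.35
tool_pos: [0.5253, -0.2328, 0.072]
ee_rot: [0.0, 0.999, -0.052, 0.0]
ft_force: [-0.0, -2.9, 0.5]
grip_width: 0.0496
grasp_force: 5.4
```

Run:
```python
from h import *
delta([.5055,-.3515,.07],83.8)
save("top",'t4.png',(190,130,390,250),4)
save("side",'s4.png',(190,90,340,290),2.9)
```

```text
t 10.35 shift [ -7.3 120.2   2. ] heading 84.02 turn 0.22 pos [ 525.3 -232.8   72. ] w 49.64 F 5.39999820291996 ft [-0.  -2.9  0.5]
```

View pics/t4.png

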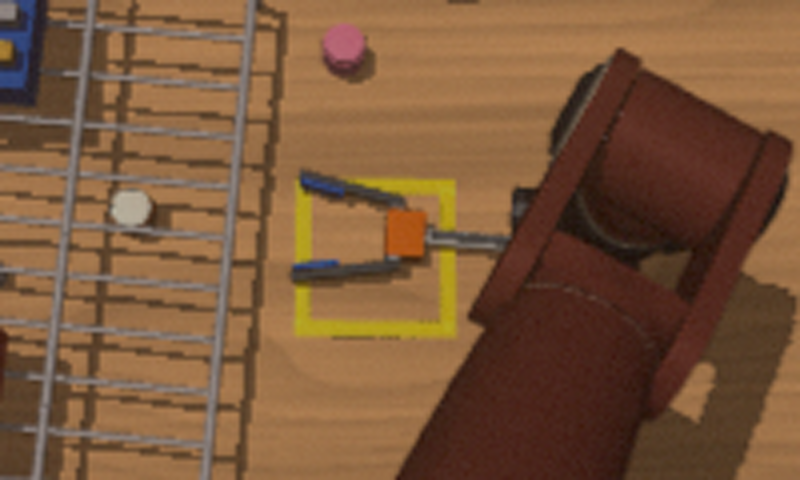

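The reacher came along with its jaws open: nose block at crop (387-426, 211-258), pad tips at about (303,180) and (293,271), jar lid at (132,209).

Run:
```python
from h import *
def T(p,z):
    p=np.array(p,float);return pix2w("top",np.c_[(p[:,0]+.5)/4+189.5,(p[:,1]+.5)/4+129.5],z)*1000
n=T([(388,211),(426,211),(425,258),(387,258)],.031).mean(0)
t=T([(302,171),(292,282)],.033); m=t.mean(0);j=T([(132,209)],.042)[0]
print(n,t,m,j)
d=(m-n)[:2];print('head',np.degrees(np.arctan2(d[1],d[0])),np.hypot(*d))
for h in (83.5,84,84.5):
    u=np.array([np.cos(np.radians(h)),np.sin(np.radians(h))]);l=np.array([-u[1],u[0]])
    print(h,'nose: ahead',(j-n)[:2]@u-68,'left',(j-n)[:2]@l,'tips: ahead',(j-m)[:2]@u+22,'left',(j-m)[:2]@l)
```

```text
[ 538.58669134 -102.42397769   31.        ] [[589.20805083 -24.49369192  33.        ]
 [503.95085486 -14.92946417  33.        ]] [546.57945284 -19.71157804  33.        ] [561.11080192 104.47175941  42.        ]
head 84.48046495620858 83.09768523429284
83.5 nose: ahead 140.11558314115243 left 1.0419400070602178 tips: ahead 147.03006445052824 left -0.3799865759782125
84 nose: ahead 140.116751263907 left -0.7742276908686544 tips: ahead 147.02198772244333 left -1.4710514030452744
84.5 nose: ahead 140.10207049029606 left -2.5903364283612755 tips: ahead 147.00439008595106 left -2.5620042038525592
```

Request:
servo_tool(
  commands=[0, -4, 0, 0, 0, -12, 0, 0, 1, -21, 0, 0, 1, -31, 0, 0, 1, -41, 0, 0, 1, -51, 0, 0, 1, -60, 0, 0, 1, -67, 0, 0],
)

```text
time: 11.12
tool_pos: [0.5333, -0.166, 0.0719]
ee_rot: [0.0, 0.999, -0.052, 0.0]
ft_force: [0.7, -4.4, 2.2]
grip_width: 0.0499
grasp_force: 5.8
```

Request:
servo_tool(
  commands=[0, -8, 0, 0, 0, -17, 0, 0, 0, -27, 0, 0, 0, -37, 0, 0, 0, -47, 0, 0, 0, -56, 0, 0, 0, -63, 0, 0, 0, -67, 0, 0],
)

```text
time: 11.78
tool_pos: [0.5403, -0.0996, 0.0719]
ee_rot: [0.0, 0.999, -0.052, 0.0]
ft_force: [-0.4, -4.6, 4.0]
grip_width: 0.0493
grasp_force: 6.0
```

Run:
```python
from h import *
delta([.5055,-.3515,.07],83.8)
save("top",'t5.png',(190,130,340,240),5)
```

```text
t 11.7833 shift [ -8.4 254.2   2. ] heading 84.01 turn 0.21 pos [540.3 -99.6  71.9] w 49.32 F 5.986425988376141 ft [-0.4 -4.6  4. ]
```

View pics/t5.png

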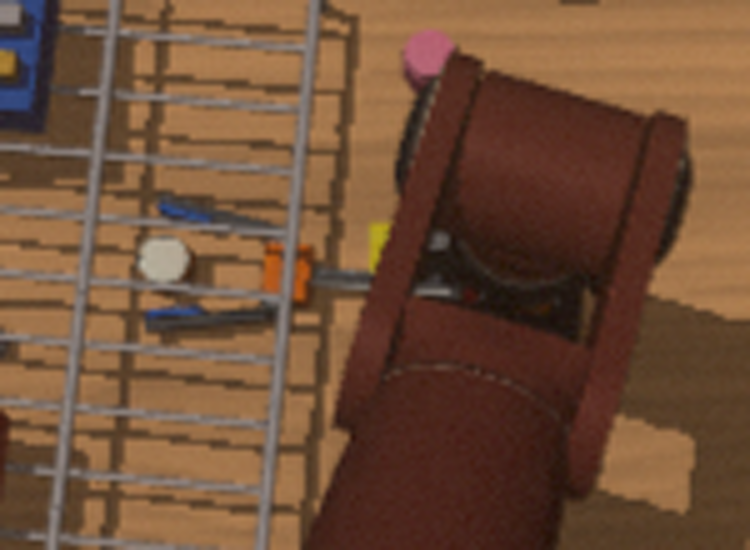

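Run:
```python
from h import *
def T(p,z):
    p=np.array(p,float);return pix2w("top",np.c_[(p[:,0]+.5)/5+189.5,(p[:,1]+.5)/5+129.5],z)*1000
n=T([(265,243),(313,245),(311,304),(264,301)],.031).mean(0)
t=T([(159,198),(146,331)],.033); m=t.mean(0);j=T([(163,260)],.042)[0]
print(n,t,m,j)
d=(m-n)[:2];print('head',np.degrees(np.arctan2(d[1],d[0])),np.hypot(*d))
for h in (83.5,84,84.5):
    u=np.array([np.cos(np.radians(h)),np.sin(np.radians(h))]);l=np.array([-u[1],u[0]])
    print(h,'nose: ahead',(j-n)[:2]@u-68,'left',(j-n)[:2]@l,'tips: ahead',(j-m)[:2]@u+22,'left',(j-m)[:2]@l)
```

```text
[554.1386213   30.68072707  31.        ] [[602.4509637  108.90519122  33.        ]
 [520.27573428 117.23767337  33.        ]] [561.36334899 113.0714323   33.        ] [561.9878457  105.75193888  42.        ]
head 84.98863025070825 82.70686185098951
83.5 nose: ahead 7.4772006529160535 left 0.699533986783433 tips: ahead 14.798252381427044 left -1.4490725288698474
84 nose: ahead 7.480431220558245 left 0.04085287985713505 tips: ahead 14.785881219046072 left -1.3861710463843466
84.5 nose: ahead 7.477913661128625 left -0.6178313381741172 tips: ahead 14.774059439740864 left -1.323164001606886
```

Request:
servo_tool(
  commands=[0, -1, -0.5, 0, 0, -2, -0.5, 0, 0, -3, -0.5, 0, 0, -3, -0.5, 0, 0, -3, -0.5, 0, 0, -3, -0.5, 0, 0, -3, -0.5, 0, 0, -3, -0.5, 0],
)

```text
time: 12.5
tool_pos: [0.5402, -0.0975, 0.072]
ee_rot: [-0.0, 0.999, -0.053, -0.0]
ft_force: [-0.2, -2.6, -0.4]
grip_width: 0.0496
grasp_force: 5.3
```

Request:
servo_tool(
  commands=[0, 0, -0.1, 0, 0, 0, -0.2, 0, 0, 0, -0.4, 0, 0, 0, -0.5, 0, 0, 0, -0.6, 0, 0, 0, -0.6, 0, 0, 0, -0.6, 0, 0, 0, -0.6, 0],
  gripper=46,
)

```text
time: 13.17
tool_pos: [0.5403, -0.0973, 0.0726]
ee_rot: [-0.0, 0.999, -0.053, -0.0]
ft_force: [0.6, -0.1, -2.3]
grip_width: 0.0463
grasp_force: 8.1
```

Request:
servo_tool(
  commands=[0, 0, -0.1, 0, 0, 0, -0.2, 0, 0, 0, -0.3, 0, 0, 0, -0.3, 0, 0, 0, -0.3, 0, 0, 0, -0.3, 0, 0, 0, -0.3, 0, 0, 0, -0.3, 0],
  gripper=42,
)

```text
time: 13.83
tool_pos: [0.5404, -0.0975, 0.0731]
ee_rot: [-0.0, 0.999, -0.053, -0.0]
ft_force: [-0.2, -0.9, -1.6]
grip_width: 0.042
grasp_force: 10.6
```

Request:
servo_tool(
  commands=[0, 0, -0.1, 0, 0, 0, -0.2, 0, 0, 0, -0.3, 0, 0, 0, -0.3, 0, 0, 0, -0.3, 0, 0, 0, -0.3, 0, 0, 0, -0.3, 0, 0, 0, -0.3, 0],
  gripper=39.5,
)

```text
time: 14.5
tool_pos: [0.5405, -0.0975, 0.0735]
ee_rot: [-0.0, 0.999, -0.053, 0.0]
ft_force: [0.6, -1.7, -0.5]
grip_width: 0.0395
grasp_force: 11.2
```

Request:
servo_tool(
  commands=[0, 0, -0.1, 0, 0, 0, -0.2, 0, 0, 0, -0.2, 0, 0, 0, -0.2, 0, 0, 0, -0.2, 0, 0, 0, -0.2, 0, 0, 0, -0.2, 0, 0, 0, -0.2, 0],
  gripper=38.3,
)

```text
time: 15.17
tool_pos: [0.5404, -0.0976, 0.0736]
ee_rot: [0.0, 0.999, -0.053, -0.0]
ft_force: [-0.6, -1.7, -0.4]
grip_width: 0.0388
grasp_force: 13.4
```

Request:
servo_tool(
  commands=[0, 0, 0, 0, 0, 0, 0, 0, 0, 0, 0, 0, 0, 0, 0, 0, 0, 0, 0, 0, 0, 0, 0, 0, 0, 0, 0, 0, 0, 0, 0, 0],
  gripper=37.5,
)

```text
time: 15.83
tool_pos: [0.5405, -0.0976, 0.0737]
ee_rot: [0.0, 0.999, -0.053, -0.0]
ft_force: [-0.0, -2.7, -0.6]
grip_width: 0.0376
grasp_force: 16.8
```

Request:
servo_tool(
  commands=[0, 0, 0, 0, 0, 0, 0, 0, 0, 0, 0, 0, 0, 0, 0, 0, 0, 0, 0, 0, 0, 0, 0, 0, 0, 0, 0, 0, 0, 0, 0, 0],
  gripper=37,
)

```text
time: 16.5
tool_pos: [0.5405, -0.0976, 0.0738]
ee_rot: [0.0, 0.999, -0.053, 0.0]
ft_force: [-1.1, -2.5, -0.9]
grip_width: 0.0374
grasp_force: 18.9
```

Run:
```python
from h import *
delta([.5055,-.3515,.07],83.8)
save("top",'t6.png',(190,130,340,240),5)
```

```text
t 16.5 shift [ -8.1 256.1   3.8] heading 83.96 turn 0.16 pos [540.5 -97.6  73.8] w 37.45 F 18.943885266780853 ft [-1.1 -2.5 -0.9]
```

View pics/t6.png

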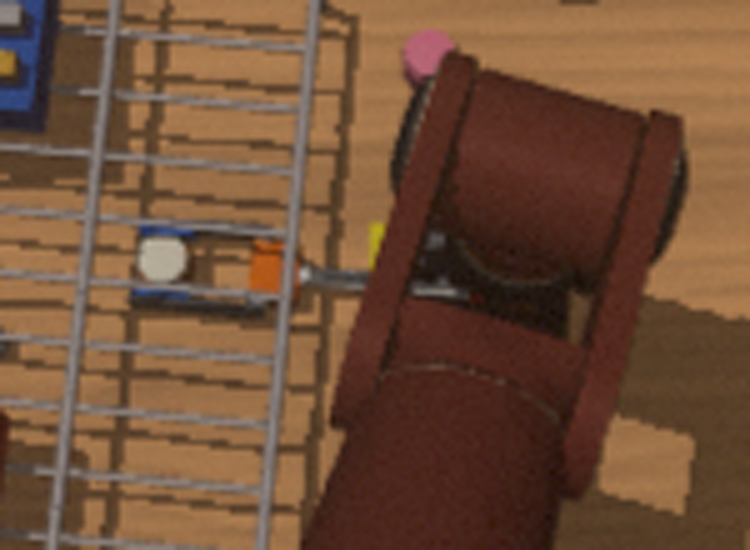

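The jar sits centred between the parallel pads (lid at (162,258), pads at x from 135 to 195) with 18.9 N on the trigger. Drawing it out.

Request:
servo_tool(
  commands=[0, 2, 0, 0, 0, 6, 0, 0, 0, 12, 0, 0, 0, 19, 0, 0, 0, 27, 0, 0, 0, 35, 0, 0, 0, 43, 0, 0, 0, 50, 0, 0],
)

```text
time: 17.22
tool_pos: [0.5351, -0.1483, 0.0738]
ee_rot: [-0.0, 0.999, -0.053, 0.0]
ft_force: [-0.5, 4.1, 0.7]
grip_width: 0.037
grasp_force: 16.5
```

Request:
servo_tool(
  commands=[0, 7, 0, 0, 0, 15, 0, 0, 0, 23, 0, 0, 0, 31, 0, 0, 0, 39, 0, 0, 0, 47, 0, 0, 0, 54, 0, 0, 0, 60, 0, 0],
)

```text
time: 17.88
tool_pos: [0.5288, -0.2077, 0.0738]
ee_rot: [-0.0, 0.999, -0.053, -0.0]
ft_force: [0.6, 5.2, 2.3]
grip_width: 0.0373
grasp_force: 16.2
```

Request:
servo_tool(
  commands=[-1, 6, 0, 0, -3, 13, 0, 0, -5, 20, 0, 0, -7, 27, 0, 0, -9, 34, 0, 0, -11, 40, 0, 0, -13, 45, 0, 0, -14, 50, 0, 0],
)

```text
time: 18.55
tool_pos: [0.5094, -0.2557, 0.0738]
ee_rot: [-0.0, 0.999, -0.053, -0.0]
ft_force: [1.7, 4.4, 2.5]
grip_width: 0.0374
grasp_force: 16.3
```

Request:
servo_tool(
  commands=[-0.5, 6, 0, 0, -1, 12, 0, 0, -1, 18, 0, 0, -1, 23, 0, 0, -1, 27, 0, 0, -1, 29, 0, 0, -1, 29, 0, 0, -1, 29, 0, 0],
)

```text
time: 19.22
tool_pos: [0.5056, -0.2846, 0.0738]
ee_rot: [0.001, 0.999, -0.053, -0.0]
ft_force: [0.1, 1.4, 3.3]
grip_width: 0.0373
grasp_force: 17.7
```

Run:
```python
from h import *
delta([.5055,-.3515,.07],83.8)
save("top",'t7.png',(190,130,340,240),5)
```

```text
t 19.2167 shift [ 7.  66.5  3.9] heading 83.96 turn 0.16 pos [ 505.6 -284.6   73.8] w 37.34 F 17.714825570583344 ft [0.1 1.4 3.3]
```

View pics/t7.png

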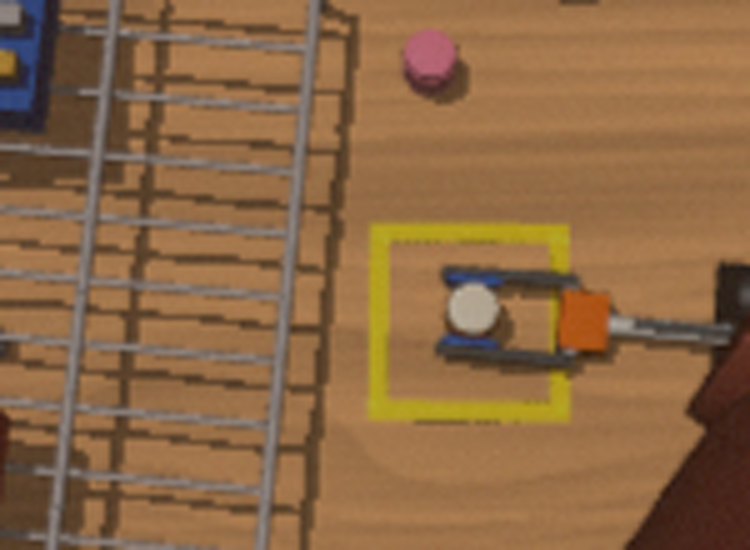

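The jar stands in the square (lid at (473,307), square centre about (470,322)). Releasing gently.

Request:
servo_tool(
  commands=[0, 0, 0, 0, 0, 0, 0, 0, 0, 0, 0, 0, 0, 0, 0, 0, 0, 0, 0, 0, 0, 0, 0, 0, 0, 0, 0, 0, 0, 0, 0, 0],
  gripper=39.5,
)

```text
time: 19.93
tool_pos: [0.5055, -0.2841, 0.0735]
ee_rot: [0.0, 0.999, -0.053, -0.0]
ft_force: [-0.3, -2.1, -1.3]
grip_width: 0.0395
grasp_force: 11.4
```

Request:
servo_tool(
  commands=[0, 0, 0.2, 0, 0, 0, 0.4, 0, 0, 0, 0.6, 0, 0, 0, 0.7, 0, 0, 0, 0.7, 0, 0, 0, 0.7, 0, 0, 0, 0.7, 0, 0, 0, 0.7, 0],
  gripper=44,
)

```text
time: 20.6
tool_pos: [0.5055, -0.2838, 0.0729]
ee_rot: [-0.0, 0.999, -0.053, -0.0]
ft_force: [-2.6, 1.3, -0.3]
grip_width: 0.0439
grasp_force: 9.1
```

Request:
servo_tool(
  commands=[0, 0, 0.2, 0, 0, 0, 0.4, 0, 0, 0, 0.6, 0, 0, 0, 0.8, 0, 0, 0, 0.8, 0, 0, 0, 0.8, 0, 0, 0, 0.8, 0, 0, 0, 0.8, 0],
  gripper=49,
)

```text
time: 21.27
tool_pos: [0.5057, -0.2839, 0.0722]
ee_rot: [-0.0, 0.999, -0.053, 0.0]
ft_force: [-1.1, 0.8, -2.0]
grip_width: 0.0488
grasp_force: 5.4
```

Request:
servo_tool(
  commands=[0, 0, 0, 0, 0, 0, 0, 0, 0, 0, 0, 0, 0, 0, 0, 0, 0, 0, 0, 0, 0, 0, 0, 0, 0, 0, 0, 0, 0, 0, 0, 0],
  gripper=60,
)

```text
time: 21.93
tool_pos: [0.5057, -0.284, 0.0722]
ee_rot: [0.0, 0.999, -0.053, 0.0]
ft_force: [0.3, -0.1, -0.5]
grip_width: 0.0599
grasp_force: 0.0
```

Request:
servo_tool(
  commands=[0, 0, 0, 0, 0, 0, 0, 0, 0, 0, 0, 0, 0, 0, 0, 0, 0, 0, 0, 0, 0, 0, 0, 0, 0, 0, 0, 0, 0, 0, 0, 0],
  gripper=76,
)

```text
time: 22.6
tool_pos: [0.5057, -0.2839, 0.0722]
ee_rot: [-0.0, 0.999, -0.053, -0.0]
ft_force: [0.7, 0.3, 0.6]
grip_width: 0.0762
grasp_force: 0.0
```

Free. Going straight up.

Request:
servo_tool(
  commands=[0, 0, -3, 0, 0, 0, -9, 0, 0, 0, -17, 0, 0, 0, -27, 0, 0, 0, -37, 0, 0, 0, -48, 0, 0, 0, -59, 0, 0, 0, -70, 0],
)

```text
time: 23.27
tool_pos: [0.5059, -0.2841, 0.1439]
ee_rot: [0.0, 0.999, -0.053, 0.0]
ft_force: [-0.1, -0.5, 0.0]
grip_width: 0.0761
grasp_force: 0.0
```

Request:
servo_tool(
  commands=[0, 0, -12, 0, 0, 0, -26, 0, 0, 0, -42, 0, 0, 0, -58, 0, 0, 0, -72, 0, 0, 0, -82, 0, 0, 0, -88, 0, 0, 0, -90, 0],
)

```text
time: 23.93
tool_pos: [0.5061, -0.2842, 0.2338]
ee_rot: [0.001, 0.999, -0.053, 0.001]
ft_force: [0.7, 0.5, 0.1]
grip_width: 0.0764
grasp_force: 0.0
```

Run:
```python
from h import *
delta([.5055,-.3515,.07],83.8)
save("top",'t8.png',(150,100,390,260),2); save("side",'s8.png',(180,60,360,300),2.4)
a=cv2.imread('pics/t8.png');b=cv2.imread('pics/s8.png');b=cv2.resize(b,(300,400));c=np.zeros((400,780,3),np.uint8)
c[:a.shape[0],:480]=a;c[:,480:]=b;cv2.imwrite('pics/c8.png',c)
```

```text
t 23.9333 shift [  6.2  66.8 163.9] heading 83.96 turn 0.16 pos [ 506.1 -284.2  233.8] w 76.44 F 0.0 ft [0.7 0.5 0.1]
```

View pics/c8.png

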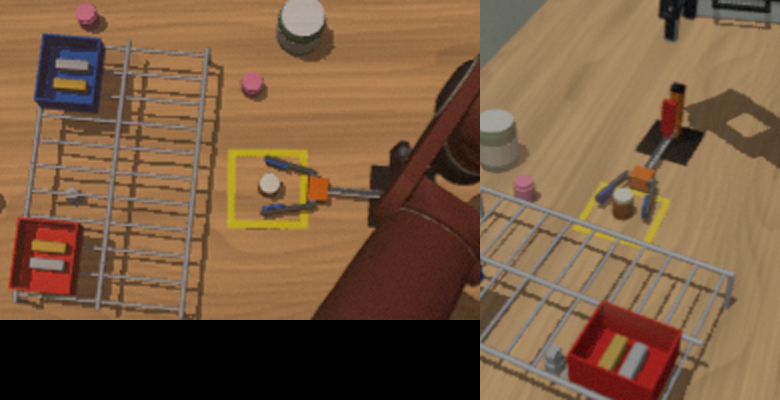

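The jar stands upright inside the square (top crop (270,186)), the jaws are open, the reacher is standing on its sole, and the gripper is well clear.

```bash
python3 -c "
from cell import r
print(r.hand_in())"
```

```text
the job is handed in; nothing more can be done
None
```

The job is handed in at about 24 s. The jar was drawn out with about 16–19 N on the trigger and stands inside the yellow square, with the jaws open and the reacher let go on its sole. While feeling for the grip, the gripper's body briefly rested on the handle top at about 7 N, well under the 40 N limit.

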